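Show a brush ferrule to the inspection camera in the turning mirror

ROBOT

A 6-joint arm with a two-finger parallel gripper is mounted at the origin on the work surface. World frame = base frame: x ahead of the robot, y to its left, z up, the work surface at z = 0. Lengths are in m, angles in rad, forces in N, time in s.
With the tool pointing down it reaches from about 0.275 to 0.75 m from the base axis. Payload 10.2 kg.
Tool frame: the origin (TCP) lies midway between the tips of the shut fingers; the grasp point (between the pads) lies 19 mm behind it (hold_point_z is the z of the grasp point in the tool frame, in m); z points along the fingers, y is the direction in which the jaws open and shut (so a half turn about z gives the same grasp; the last joint's range is limited). The gripper opens to 88 mm and grips with 3 to 60 N. Pads are 18 mm wide; open, the fingers measure 123 mm over their backs; the gripper's body (75 mm by 187 mm) begins 45 mm behind the grasp point.
Start: joints at [0.924, 0.313, 1.498, -0, 1.331, -0.223], TCP at [0.216, 0.479, 0.239] pointing down, gripper open.
Joint ranges: [-2.94, 2.94], [-0.97, 2.17], [0.19, 2.56], [-1.23, 4.37], [0.02, 3.11], [-2.88, 2.88]. Speed limits (rad/s): [2.39, 2.39, 3.01, 3.14, 3.14, 3.14].

INTERFACE

Orientations are given as a rotation vector (axis times angle).
In Python, from rig import * gives the robot as it stands.
- The arm moves only by the shell command python3 -m crank 'ROWS'. ROWS is JSON, a list of rows, each a list of 3 entries, a list of its own where there are three numbers: the gripper command: -1 is shut, 1 is fully open, values between are in proportion, then the shift along the world's x, y, z in units of 50 mm (1.0 is 50 mm), then the turn, a rotation vector about the world's x, y, z in units of 5 degrees (1.0 is 5 degrees). A call has 1 to 20 rows; each row is the pose to reach, as a shift and turn from the pose measured when the call began; what a row does not reach only later rows make up. A row lasts 1/10 s, in which the tool goes at most 50 mm and 8.59 degrees, less where a joint would pass 70% of its speed; a pose out of reach is approached as far as the arm can. A call with a gripper value outside its range is refused whole. The fingers move at their own pace and stop on an object; the grip force is fixed at half the most. Time passes only in rows, so rows that repeat a pose let the fingers close. It gives the time, the measured TCP pose, the force and the opening at its end, in the units of the state.
- get_obs(): the state, without advancing time (a new reading comes with each control period).
- read_camera(name): name is "side" or "top" or "wrist"; returns (picture, depth): 420x560x3 uint8, red, green, blue; 420x560 float32, m along the optical axis (not along the pixel's ray), 0 where there is no reading.
- get_calibration(name): a dict with "fovy" (degrees; the focal length in pixels is half the picture's height over the tangent of half this angle, whatever the lens; pixels are square), "cx", "cy" (the principal point, pixels), "xyz" and "rotation" of the camera in the world. Camera axes: x right, y up, looking along -z (the intrinsics and any distortion apply to the point x, -y, -z); pixel columns grow to the right and rows downward; lengths in m; the calibration is good to about 2 mm. The wrist camera is an equidistant fisheye: a pixel r from the principal point sees the ray r / f radians off the axis. A picture is of the moment at which its call begins: read the wrist's pose just before it. get_calibration takes no time and is no camera call; for the wrist camera it gives the pose at the moment of the call.
- close_job(): hands the job in, once; it reports no verdict.
The state is a dict: "clock": time; "qpos": joint angles; "dq": joint speeds; "joint_efforts": joint torques, N m; "tcp_pos": TCP position; "tcp_rot": TCP orientation; "force": force on the tool from outside, world axes, zero at the start; "torque": the same for the moment, N m; "width": opening from 0.0 (shut) to 1.0 (fully open).
Only numpy, scipy, OpenCV 4.12 (cv2) and the standard library are available. Lean on these libraries where they do the work, as an engineer would, in place of code of your own. Each camera call takes 0.05 s, during which the arm holds its last target. There are 200 camera calls.

TASK

Slide the brass ferrule with the wider bore fully down onto the gauge pin and let go of it. Then take the mirror's knob and turn the mirror until that ferrule on the pin appears, reflected, in the middle of the little inspection camera's picture, and finish while still holding the knob steady there (the mirror springs back if released). Leave the narrow-bored ferrule and the other things on the desk where they are.

Things in the scene. Friction and masses are not known exactly. Their poses are not given: they have to be found in the camera images.
- wide_center (a point): Centre (half-way up) of the ferrule that fits the gauge pin: a plain brass tube, 28 mm outside diameter, 40 mm long, bore 15 mm, standing upright on the desk. z runs along the tube.
- narrow_center (a point): Centre of the other ferrule: a slimmer brass tube, 19 mm outside diameter, 40 mm long, bore only 9 mm, so it does not go on the pin. Stands upright on the desk.
- ferrule_wide: The same wide-bored ferrule, origin at the centre of its lower end.
- pin_tip (a point): Top of the upright steel gauge pin, 86 mm above the desk: 12 mm diameter, its last 9 mm tapering to 6 mm. It stands on a round dark foot (70 mm diameter, 22 mm high) that carries a shoulder 22 mm in diameter, whose top is 35 mm above the desk. The foot is fixed.
- pin_seat (a point): Point on the pin's axis, 55 mm above the desk, where the centre of a ferrule lies when it is fully down on the shoulder. z is up.
- lens (a point): Front of the small black inspection camera's lens, 55 mm above the desk. The camera is fixed at one end of the dark 70 x 250 mm base plate and looks level, straight at the mirror's axis, 142 mm away. Top of the camera 75 mm above the desk.
- mirror_axis (a point): Point on the upright turning axis of the mirror, 55 mm above the desk, at the other end of the base plate. Its y axis points to the lens, z is up. The mirror is a flat upright plate 60 mm wide (66 mm with frame, top at 86 mm), its reflecting face passing through this axis.
- mirror (a joint): Angle of the mirror about its upright axis, rad, 0 to 1.1. At 0 (spring-loaded rest) the face's outward normal lies 0.1745 rad (10 degrees) anticlockwise, seen from above, from the direction towards the lens; it grows as the mirror turns further anticlockwise. A light spring (0.02 N m at rest, 0.05 N m per rad more) turns it back to 0 whenever it is let go.
- knob (a point): Centre of the black bar knob on top of the mirror by which it is turned, on the turning axis, 115 mm above the desk: 40 mm long along its x axis (parallel to the mirror), 12 mm thick along its y axis (parallel to the mirror's outward normal), 34 mm high (98 to 132 mm above the desk). Turns with the mirror, z up. Grip it across its thickness from above.
- sightline: Not a visible thing: where the camera looks after the mirror. Origin on the mirror axis 55 mm above the desk; its x axis points along the reflected line of sight, level, y to its left, z up. It turns twice as far as the mirror (0.349 rad anticlockwise from the direction to the lens when the mirror is at 0). What the x axis passes through is in the middle of the camera's picture.
- dish: Bystander: shallow white ceramic dish, 70 mm across, 18 mm high; origin at the centre of its underside.
- ink: Bystander: glass ink jar, 52 mm across, 65 mm high; origin at the centre of its underside.
- weight: Bystander: dark steel paperweight bar, 180 x 24 x 18 mm; origin at the centre of its underside.
- eraser: Bystander: white eraser, 50 x 24 x 14 mm; origin at the centre of its underside.
- brush: Bystander: wooden drawing brush lying flat, about 240 mm long, 10 mm thick; origin at the centre of its underside.
- tape: Bystander: roll of tape lying flat, 84 mm across, 18 mm high; origin at the centre of its underside.
- water: Bystander: blue ceramic cup, 70 mm across, 70 mm high; origin at the centre of its underside.
There are look-alikes about, which are no part of the job. What is shaped like the part that bears pin_tip but turquoise is not meant.

How it is judged:
By the outcome, as a careful person would: the job done as asked, in the order asked, and still so for the second after the job is handed in, while the arm keeps its last pose, push and grip.
It also fails if it takes over 64 s, if anything falls off the work surface, if the arm or the gripper's body presses on something with over 40 N, if the wrist force passes 120 N, or if a joint passes its speed limit or range.

## Working session

There is one attempt and no reset: what is moved stays moved. The work goes in short steps, Python scripts to look and compute and a shell command to move; the robot and the scene stay as the last step left them, time stands still between calls to the robot, and variables do not carry over. Pictures are saved under pics/ and viewed, about 8 in all and at most 12, crops included, and the job is handed in when it is done.

```bash
ls; mkdir -p pics; python3 - <<'E'
from rig import *
import cv2,numpy as np
np.set_printoptions(precision=4,suppress=True)
for n in("top","side"):
    p,d=read_camera(n); c=get_calibration(n); print(n,c)
    cv2.imwrite(f"pics/{n}0.png",p[:,:,::-1]); np.savez(f"{n}0.npz",p=p,d=d,**c)
print(get_obs())
E
```

```text
pics
top {'fovy': 52.48910916547316, 'cx': 281.83505631074456, 'cy': 212.95735927653868, 'xyz': array([0.38  , 0.0002, 1.2093]), 'rotation': array([ 0.1238, -0.1331, -1.5404])}
side {'fovy': 53.18766696705006, 'cx': 281.9066042174809, 'cy': 215.3284745573949, 'xyz': array([ 0.233 , -0.8603,  0.6502]), 'rotation': array([ 1.01  , -0.2035, -0.3448])}
{'clock': 0.1, 'qpos': array([ 0.9236,  0.3134,  1.4983,  0.    ,  1.331 , -0.2234]), 'dq': array([-0.0004, -0.0018, -0.0016, -0.0011,  0.0014, -0.0003]), 'joint_efforts': array([  0.0023, -40.2815, -25.2646,   0.0694,   0.0343,  -0.    ]), 'tcp_pos': array([0.2158, 0.4784, 0.2382]), 'tcp_rot': array([-0.6606, -3.0709,  0.0015]), 'force': array([ 0.6854,  0.1924, -0.0925]), 'torque': array([-0.0158, -0.0059, -0.0014]), 'width': 1.0029068144147761}
```

View pics/top0.png

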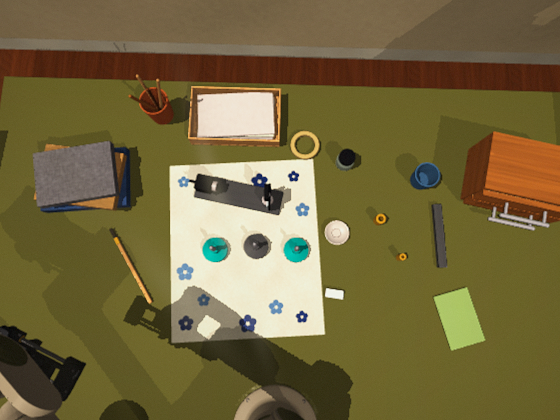

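View pics/side0.png

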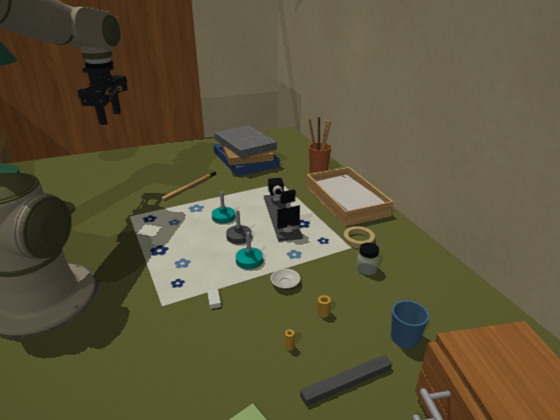

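The top view shows the wide ferrule at (381,218), the narrow one at (403,257), the dark pin foot at (256,245) between two turquoise ones, and the base plate from (195,185) to (283,205) with the mirror at its right end. The side view agrees: the mirror is at (288,215) with the knob at (288,197). Next I'll measure them.

```bash
cat > h.py <<'E'
import numpy as np,cv2
from scipy.spatial.transform import Rotation as R
np.set_printoptions(precision=4,suppress=True)
def ray(c,u,v):
    f=210/np.tan(np.radians(float(c['fovy']))/2)
    u=np.asarray(u,float);v=np.asarray(v,float)
    d=np.stack([(u-c['cx'])/f,-(v-c['cy'])/f,-np.ones_like(u)],-1)
    return R.from_rotvec(c['rotation']).apply(d.reshape(-1,3)).reshape(d.shape)
def cloud(c,d):
    v,u=np.mgrid[0:d.shape[0],0:d.shape[1]]
    return c['xyz']+ray(c,u,v)*d[...,None]
def onplane(c,u,v,z):
    r=ray(c,u,v); return c['xyz']+r*((z-c['xyz'][2])/r[...,2])[...,None]
E
python3 - <<'E'
from h import *
for n,boxes in(("top",dict(wide=(370,208,392,228),narrow=(394,248,412,266),pin=(236,230,276,262),base=(188,168,292,218))),("side",dict(wide=(312,290,335,322),narrow=(280,325,300,354),pin=(222,205,256,246),mir=(262,175,306,242)))):
    c=np.load(n+"0.npz"); P=cloud(c,c['d']); im=c['p']
    print(n)
    hsv=cv2.cvtColor(im,cv2.COLOR_RGB2HSV)
    for k,(a,b,e,f) in boxes.items():
        q=P[b:f,a:e].reshape(-1,3); h=hsv[b:f,a:e].reshape(-1,3)
        m=q[:,2]>.012
        if k in('wide','narrow'):m=q[:,2]>.03
        print(k,m.sum(),q[m].min(0),q[m].max(0),'med desk',np.median(q[q[:,2]<.012][:,2]) if (q[:,2]<.012).any() else None)
        for lo,hi in((.015,.03),(.03,.06),(.06,.08),(.08,.095),(.1,.15)):
            s=q[(q[:,2]>lo)&(q[:,2]<hi)]
            if len(s):print('  ',lo,hi,len(s),s.mean(0),s.min(0),s.max(0))
c=np.load("top0.npz")
big=cv2.resize(c['p'][165:265,185:295,::-1],None,fx=5,fy=5,interpolation=cv2.INTER_CUBIC)
s=np.load("side0.npz")['p'][170:250,210:310,::-1]
s=cv2.resize(s,(500,400),interpolation=cv2.INTER_CUBIC)
o=np.zeros((500,800,3),np.uint8); o[:400,:400]=cv2.resize(big,(400,364))[:364].copy() if 0 else 0
cv2.imwrite("pics/crop1.png",np.vstack([cv2.resize(big,(440,400)).copy()]) if 0 else np.hstack([cv2.resize(big,(400,364)),cv2.resize(s,(400,364))]))
E
```

```text
top
wide 68 [ 0.38   -0.2911  0.0305] [0.5814 0.0002 1.2093] med desk 0.000961171077456191
   0.015 0.03 22 [ 0.5646 -0.2749  0.0233] [ 0.5534 -0.2863  0.0158] [ 0.575  -0.2648  0.0299]
   0.03 0.06 65 [ 0.5677 -0.2771  0.0397] [ 0.5542 -0.2911  0.0305] [ 0.5814 -0.2644  0.0492]
narrow 39 [ 0.38   -0.3452  0.0313] [0.4715 0.0002 1.2093] med desk 0.0010760185072584694
   0.015 0.03 12 [ 0.4625 -0.3326  0.0225] [ 0.4556 -0.3414  0.0167] [ 0.4698 -0.3279  0.0288]
   0.03 0.06 38 [ 0.4632 -0.3362  0.0388] [ 0.4548 -0.3452  0.0313] [ 0.4715 -0.3279  0.0449]
pin 493 [0.38   0.0002 0.0139] [0.518  0.1024 1.2093] med desk 0.0011767949102525765
   0.015 0.03 425 [0.4829 0.0675 0.0203] [0.4508 0.0345 0.0151] [0.518  0.1024 0.0271]
   0.03 0.06 32 [0.482  0.0665 0.0374] [0.4747 0.0589 0.0317] [0.4941 0.0783 0.0593]
   0.06 0.08 7 [0.4807 0.0667 0.0746] [0.4777 0.0623 0.0642] [0.4846 0.073  0.08  ]
   0.08 0.095 11 [0.4834 0.0676 0.0845] [0.4788 0.0646 0.0807] [0.487  0.0726 0.0896]
base 1489 [ 0.38   -0.0033  0.012 ] [0.6809 0.2557 1.2093] med desk 0.0017401584248208923
   0.015 0.03 266 [0.624
[... 1238 characters left out ...]
]
   0.06 0.08 63 [0.4792 0.0095 0.0699] [ 0.4714 -0.0519  0.0601] [0.4889 0.0693 0.0799]
   0.08 0.095 20 [ 0.4786 -0.0012  0.0833] [ 0.4722 -0.0506  0.0802] [0.4861 0.0698 0.0864]
mir 1139 [ 0.233  -0.8603  0.012 ] [0.6712 0.247  0.6502] med desk 0.00010195130521950535
   0.015 0.03 98 [0.6214 0.0753 0.023 ] [0.5836 0.0219 0.0151] [0.654  0.2172 0.0298]
   0.03 0.06 295 [0.6219 0.0769 0.0462] [0.5827 0.0269 0.0301] [0.6654 0.2248 0.0597]
   0.06 0.08 316 [0.6311 0.1224 0.0701] [0.5827 0.0283 0.0601] [0.6712 0.2407 0.08  ]
   0.08 0.095 70 [0.6147 0.0319 0.085 ] [0.583  0.0279 0.0804] [0.6482 0.0382 0.0949]
   0.1 0.15 181 [0.6133 0.0356 0.1181] [0.5956 0.029  0.1001] [0.6345 0.0463 0.1327]
```

View pics/crop1.png

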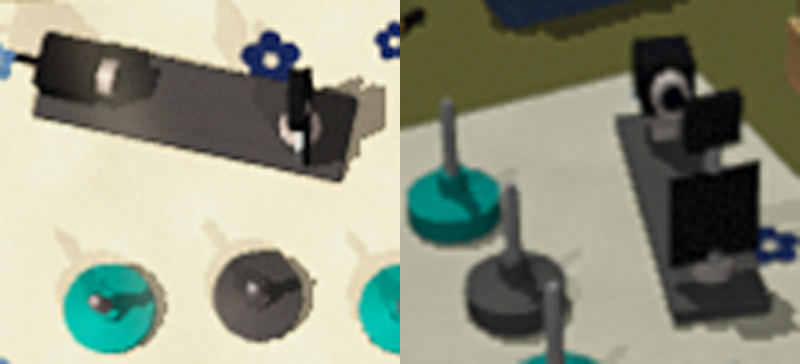

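Crop: the camera is at the left end of the plate and the mirror with knob at the right end, with the grey pin between two turquoise ones. From the clouds: wide ≈ (0.568,-0.278), pin ≈ (0.482,0.067), knob ≈ (0.615,0.038), and all heights match those given. I'll move above the wide ferrule with the jaws along x.

```bash
python3 -m crank '[[1,[7,-15.1,-0.6],[0,0,-13.1]],[1,[7,-15.1,-0.6],[0,0,-13.1]],[1,[7,-15.1,-0.6],[0,0,-13.1]],[1,[7,-15.1,-0.6],[0,0,-13.1]],[1,[7,-15.1,-0.6],[0,0,-13.1]],[1,[7,-15.1,-0.6],[0,0,-13.1]],[1,[7,-15.1,-0.6],[0,0,-13.1]],[1,[7,-15.1,-0.6],[0,0,-13.1]],[1,[7,-15.1,-0.6],[0,0,-13.1]],[1,[7,-15.1,-0.6],[0,0,-13.1]],[1,[7,-15.1,-0.6],[0,0,-13.1]],[1,[7,-15.1,-0.6],[0,0,-13.1]],[1,[7,-15.1,-0.6],[0,0,-13.1]],[1,[7,-15.1,-0.6],[0,0,-13.1]],[1,[7,-15.1,-0.6],[0,0,-13.1]],[1,[7,-15.1,-0.6],[0,0,-13.1]],[1,[7,-15.1,-0.6],[0,0,-13.1]],[1,[7,-15.1,-0.6],[0,0,-13.1]],[1,[7,-15.1,-0.6],[0,0,-13.1]],[1,[7,-15.1,-0.6],[0,0,-13.1]]]'
cat >> h.py <<'E'
def wray(c,u,v):
    f=210/np.tan(np.radians(float(c['fovy']))/2)
    x=np.asarray(u,float)-c['cx'];y=np.asarray(v,float)-c['cy'];r=np.hypot(x,y)+1e-9;t=r/f
    d=np.stack([np.sin(t)*x/r,-np.sin(t)*y/r,-np.cos(t)],-1)
    return R.from_rotvec(c['rotation']).apply(d.reshape(-1,3)).reshape(d.shape)
def wcloud(c,d):
    v,u=np.mgrid[0:d.shape[0],0:d.shape[1]]
    r=wray(c,u,v); ax=R.from_rotvec(c['rotation']).apply([0,0,-1])
    return c['xyz']+r*(d/(r@ax))[...,None]
def wplane(c,u,v,z):
    r=wray(c,u,v); return c['xyz']+r*((z-c['xyz'][2])/r[...,2])[...,None]
def circ(P):  # algebraic circle fit
    A=np.c_[P[:,:2],np.ones(len(P))]; s=np.linalg.lstsq(A,(P[:,:2]**2).sum(1),rcond=None)[0]
    return s[0]/2,s[1]/2,np.sqrt(s[2]+s[0]**2/4+s[1]**2/4)
def tool(o):
    M=R.from_rotvec(o['tcp_rot']).as_matrix()
    return o['tcp_pos'],'jaw az',np.degrees(np.arctan2(M[1,1],M[0,1])),'z',M[:,2]
E
python3 - <<'E'
from rig import *
from h import *
o=get_obs();c=get_calibration("wrist");p,d=read_camera("wrist");print(tool(o),c)
np.savez("w1.npz",p=p,d=d,**c);cv2.imwrite("pics/w1.png",p[:,:,::-1])
P=wcloud(c,d);hsv=cv2.cvtColor(p,cv2.COLOR_RGB2HSV)
print('wide box pts')
for lo,hi in((.034,.046),(.01,.03)):
  m=(P[...,2]>lo)&(P[...,2]<hi)&(np.hypot(P[...,0]-.5677,P[...,1]+.278)<.03);q=P[m];print(len(q),q.mean(0),q.min(0),q.max(0))
E
```

```text
clock: 2.1
tcp_pos: [0.5656, -0.2756, 0.2083]
tcp_rot: [-2.215, -2.226, 0.001]
force: [-0.5, -0.3, 1.2]
width: 1.001
(array([ 0.5656, -0.2756,  0.2083]), 'jaw az', np.float64(0.2676223200856705), 'z', array([-0.0014,  0.0006, -1.    ])) {'fovy': 65.70646984690485, 'cx': 287.239228935446, 'cy': 209.4061262008925, 'xyz': array([ 0.5646, -0.1919,  0.3556]), 'rotation': array([-0.3264,  0.0002,  0.0032])}
wide box pts
455 [ 0.5673 -0.2777  0.0404] [ 0.5543 -0.2918  0.0341] [ 0.5806 -0.2647  0.0426]
168 [ 0.5672 -0.2745  0.0202] [ 0.5537 -0.2866  0.0101] [ 0.5807 -0.2645  0.03  ]
```

View pics/w1.png

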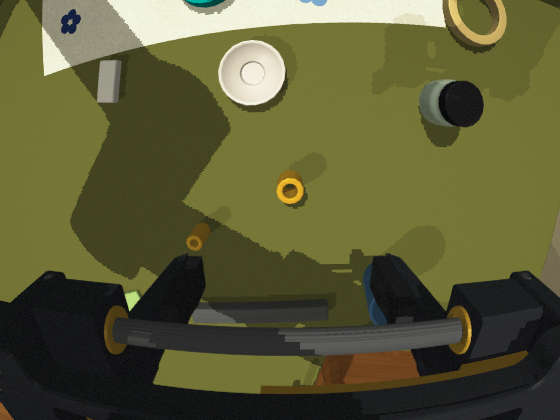

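The wrist view shows the wide ferrule at (290,190) with the narrow one clear of the jaws. The wrist cloud gives (0.567,-0.278), the same as the other views. I'll descend and grip.

```bash
python3 -m crank '[[1,[0.03,-0.05,-2],[0,0,0]],[1,[0.03,-0.05,-2],[0,0,0]],[1,[0.03,-0.05,-3],[0,0,0]],[1,[0.03,-0.05,-3.9],[0,0,0]],[1,[0.03,-0.05,-3.9],[0,0,0]],[1,[0.03,-0.05,-3.9],[0,0,0]],[1,[0.03,-0.05,-3.9],[0,0,0]],[-1,[0.03,-0.05,-3.9],[0,0,0]],[-1,[0.03,-0.05,-3.9],[0,0,0]],[-1,[0.03,-0.05,-3.9],[0,0,0]],[-1,[0.03,-0.05,-3.9],[0,0,0]],[-1,[0.03,-0.05,-3.9],[0,0,0]],[-1,[0.03,-0.05,-3.9],[0,0,0]],[-1,[0.03,-0.05,-3.9],[0,0,0]],[-1,[0.03,-0.05,-3.9],[0,0,0]],[-1,[0.03,-0.05,-3.9],[0,0,0]]]'
```

```text
clock: 3.75
tcp_pos: [0.5671, -0.278, 0.0136]
tcp_rot: [-2.215, -2.226, 0.001]
force: [0.6, -0.2, 0.2]
width: 0.312
```

Gripped, at an opening of 27.5 mm. I'll lift and carry it to above the pin.

```bash
python3 -m crank '[[-1,[0,0,1],[0,0,0]],[-1,[0,0,2],[0,0,0]],[-1,[0,0,3],[0,0,0]],[-1,[-0.2,0.9,3],[0,0,0]],[-1,[-0.4,1.8,3],[0,0,0]],[-1,[-0.6,2.7,3],[0,0,0]],[-1,[-0.8,3.5,3],[0,0,0]],[-1,[-1,4.3,3],[0,0,0]],[-1,[-1.2,5,3],[0,0,0]],[-1,[-1.4,5.7,3],[0,0,0]],[-1,[-1.5,6.2,3],[0,0,0]],[-1,[-1.7,6.6,3],[0,0,0]],[-1,[-1.7,6.9,3],[0,0,0]],[-1,[-1.7,6.9,3],[0,0,0]],[-1,[-1.7,6.9,3],[0,0,0]],[-1,[-1.7,6.9,3],[0,0,0]]]'
python3 - <<'E'
from rig import *
from h import *
o=get_obs();c=get_calibration("wrist");p,d=read_camera("wrist");print(tool(o),o['width'],c['xyz'],c['rotation'])
np.savez("w2.npz",p=p,d=d,**c);cv2.imwrite("pics/w2.png",p[:,:,::-1])
P=wcloud(c,d);hsv=cv2.cvtColor(p,cv2.COLOR_RGB2HSV)
near=np.hypot(P[...,0]-.482,P[...,1]-.067)
for lo,hi,r in((.078,.09,.012),(.045,.076,.012),(.018,.026,.05),(.029,.04,.018)):
  m=(P[...,2]>lo)&(P[...,2]<hi)&(near<r);q=P[m]
  if len(q):print(lo,hi,len(q),q.mean(0),q.min(0),q.max(0))
m=((P[...,2]>.012)&(P[...,2]<.028)&(near<.055)).astype(np.uint8)
vv,uu=np.nonzero(m);print('foot px',uu.min(),uu.max(),vv.min(),vv.max())
E
```

```text
clock: 5.35
tcp_pos: [0.4823, 0.0663, 0.1635]
tcp_rot: [-2.216, -2.225, 0.001]
force: [-0.2, -0.5, -0.1]
width: 0.309
(array([0.4823, 0.0663, 0.1635]), 'jaw az', np.float64(0.2400451554537237), 'z', array([-0.001 ,  0.0002, -1.    ])) 0.3088712162389237 [0.4813 0.15   0.3107] [-0.3268 -0.      0.0026]
0.078 0.09 178 [0.4827 0.0695 0.0836] [0.4775 0.0648 0.0783] [0.4881 0.0735 0.0883]
0.045 0.076 159 [0.4826 0.0724 0.0613] [0.477  0.069  0.0454] [0.4884 0.0739 0.0759]
0.018 0.026 3491 [0.4827 0.0709 0.0207] [0.4483 0.0331 0.018 ] [0.5178 0.1033 0.0259]
0.029 0.04 302 [0.4828 0.0714 0.0357] [0.4723 0.059  0.0291] [0.4937 0.0788 0.0399]
foot px 252 326 154 227
```

View pics/w2.png

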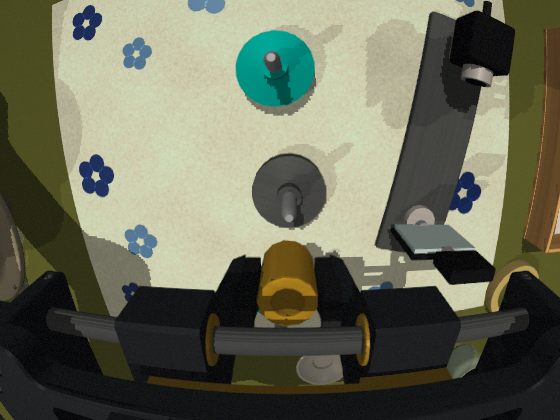

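The wrist view shows the pin top at (288,213) on its foot at (289,190), the held ferrule at (288,285), and the mirror at (440,250). I'll take the held ferrule's position from the same camera, and the base plate's direction too.

```bash
python3 - <<'E'
from h import *
c=np.load("w2.npz");p=c['p'];d=c['d'];P=wcloud(c,d);hsv=cv2.cvtColor(p,cv2.COLOR_RGB2HSV)
v,u=np.mgrid[0:420,0:560]
m=(hsv[...,0]>10)&(hsv[...,0]<28)&(hsv[...,1]>150)&(v>235)&(v<325)&(u>250)&(u<325)&(d>.02)
q=P[m];q=q[(q[:,2]>.145)&(q[:,2]<.2)]
print('ferrule',len(q),np.percentile(q,[1,50,99],axis=0))
for z in np.arange(.152,.193,.006):
    s=q[abs(q[:,2]-z)<.003]
    if len(s)>20: print(round(z,3),len(s),s.min(0),s.max(0),circ(s))
m=(P[...,2]>.03)&(P[...,2]<.075)&(np.hypot(P[...,0]-.4828,P[...,1]-.067)<.011)
for lo in(.038,.05,.06,.07):
    s=P[(P[...,2]>lo)&(P[...,2]<lo+.01)&(np.hypot(P[...,0]-.4828,P[...,1]-.068)<.012)]
    print('pin',lo,len(s),circ(s) if len(s)>8 else '')
s=P[(P[...,2]>.0825)&(P[...,2]<.09)&(np.hypot(P[...,0]-.4828,P[...,1]-.068)<.008)];print('tip',len(s),s.min(0),s.max(0))
# foot outline
fm=((P[...,2]>.018)&(P[...,2]<.026)&(np.hypot(P[...,0]-.4828,P[...,1]-.068)<.05))
s=P[fm]; h=cv2.convexHull((s[:,:2]*1e4).astype(np.float32)); print('foot',np.array(cv2.minEnclosingCircle(h)[0])/1e4,cv2.minEnclosingCircle(h)[1]/1e4)
# plate edges: outline of plate top
hz=P[...,2]; reg=(P[...,0]>.55)&(P[...,0]<.7)&(P[...,1]>-.02)&(P[...,1]<.3)
print('plate z hist',np.histogram(hz[reg],bins=np.arange(0,.14,.005)))
E
```

```text
ferrule 4156 [[0.4686 0.0543 0.1544]
 [0.4814 0.0731 0.186 ]
 [0.4945 0.0796 0.1921]]
0.152 69 [0.469  0.0712 0.1524] [0.4926 0.0795 0.155 ] (np.float64(0.48154092231819934), np.float64(0.06543388259367737), np.float64(0.013653764416882099))
0.158 212 [0.4691 0.0697 0.155 ] [0.4945 0.0795 0.1609] (np.float64(0.4815988148660477), np.float64(0.06539028900055993), np.float64(0.01370502165162933))
0.164 250 [0.4687 0.0579 0.161 ] [0.4945 0.0796 0.167 ] (np.float64(0.4815473895484204), np.float64(0.06685592043881296), np.float64(0.012486584618223336))
0.17 385 [0.4677 0.0574 0.167 ] [0.4951 0.0796 0.173 ] (np.float64(0.4816303747903952), np.float64(0.06885309744587025), np.float64(0.010988945676671861))
0.176 470 [0.4681 0.0571 0.173 ] [0.4951 0.0801 0.179 ] (np.float64(0.4815683353142743), np.float64(0.06905619286187956), np.float64(0.010980506087102378))
0.182 579 [0.4672 0.0574 0.179 ] [0.4952 0.0801 0.185 ] (np.float64(0.48137685807290354), np.float64(0.06910293453821054), np.float64(0.010840970362063537))
0.188 1441 [0.4672 0.0527 0.185 ] [0.495  0.0799 0.191 ] (np.float64(0.48140443
[... 395 characters left out ...]
0.00587045195812281))
pin 0.07 76 (np.float64(0.48273232058591187), np.float64(0.06788466667517917), np.float64(0.005566950282437041))
tip 100 [0.4783 0.065  0.0826] [0.4865 0.072  0.0883]
foot [0.4829 0.0681] 0.035229248046875
plate z hist (array([16687,   447, 10722,   202,   368,    72,   135,   135,   254,
         282,   315,   414,   481,   576,   661,  2029,   269,   200,
          18,     3,   124,   148,   164,   184,   176,   195,   684,
           0]), array([0.   , 0.005, 0.01 , 0.015, 0.02 , 0.025, 0.03 , 0.035, 0.04 ,
       0.045, 0.05 , 0.055, 0.06 , 0.065, 0.07 , 0.075, 0.08 , 0.085,
       0.09 , 0.095, 0.1  , 0.105, 0.11 , 0.115, 0.12 , 0.125, 0.13 ,
       0.135, 0.14 ]))
```

The ferrule has to move +1.3 mm in x and +2.2 mm in y. I'll lower it part-way first.

```bash
python3 -m crank '[[-1,[0.025,0.045,-0.5],[0,0,0]],[-1,[0.025,0.045,-1],[0,0,0]],[-1,[0.025,0.045,-1.2],[0,0,0]],[-1,[0.025,0.045,-1.2],[0,0,0]],[-1,[0.025,0.045,-1.3],[0,0,0]],[-1,[0.025,0.045,-1.4],[0,0,0]],[-1,[0.025,0.045,-1.5],[0,0,0]],[-1,[0.025,0.045,-1.6],[0,0,0]],[-1,[0.025,0.045,-1.7],[0,0,0]],[-1,[0.025,0.045,-1.7],[0,0,0]]]'
```

```text
clock: 6.4
tcp_pos: [0.4832, 0.0686, 0.0779]
tcp_rot: [-2.216, -2.225, 0.002]
force: [-0.2, 0.4, 0.1]
width: 0.312
```

There was no contact force and the ferrule is on the pin. I'll lower it the rest of the way, release and lift.

```bash
python3 -m crank '[[-1,[0,0,-0.15],[0,0,0]],[-1,[0,0,-0.3],[0,0,0]],[-1,[0,0,-0.45],[0,0,0]],[-1,[0,0,-0.55],[0,0,0]],[-1,[0,0,-0.6],[0,0,0]],[-1,[0,0,-0.6],[0,0,0]],[-1,[0,0,-0.6],[0,0,0]]]'
python3 -m crank '[[0.1,[0,0,0],[0,0,0]],[0.1,[0,0,0],[0,0,0]],[0.1,[0,0,0],[0,0,0]],[0.1,[0,0,0],[0,0,0]],[0.1,[0,0,0],[0,0,0]],[0.1,[0,0,0.5],[0,0,0]],[0.1,[0,0,1.2],[0,0,0]],[0.1,[0,0,2],[0,0,0]],[0.1,[0,0,2.6],[0,0,0]],[0.1,[0,0,2.6],[0,0,0]],[0.1,[0,0,2.6],[0,0,0]]]'
python3 - <<'E'
from rig import *
from h import *
o=get_obs();c=get_calibration("wrist");p,d=read_camera("wrist");print(tool(o),o['width'])
np.savez("w3.npz",p=p,d=d,**c);cv2.imwrite("pics/w3.png",p[:,:,::-1])
P=wcloud(c,d);near=np.hypot(P[...,0]-.4828,P[...,1]-.068)
s=P[(near<.02)&(P[...,2]>.03)];print(np.histogram(s[:,2],bins=np.arange(.03,.1,.005)),s.min(0),s.max(0))
s=P[(near<.02)&(P[...,2]>.07)&(P[...,2]<.078)];print(s.mean(0),s.min(0),s.max(0))
E
```

```text
clock: 7.1
tcp_pos: [0.483, 0.0686, 0.0484]
tcp_rot: [-2.215, -2.224, 0.003]
force: [-4.6, -0.7, 10.6]
width: 0.313
clock: 8.2
tcp_pos: [0.4829, 0.0686, 0.1781]
tcp_rot: [-2.215, -2.225, 0.003]
force: [-0.3, -0.9, -0.2]
width: 0.553
(array([0.4829, 0.0686, 0.1781]), 'jaw az', np.float64(0.23995867921106634), 'z', array([-0.0027,  0.0003, -1.    ])) 0.5527849796523572
(array([  0,  20,  36,  44,  44,  50,  52,  67, 154, 569,  67,  61,   0,
         0]), array([0.03 , 0.035, 0.04 , 0.045, 0.05 , 0.055, 0.06 , 0.065, 0.07 ,
       0.075, 0.08 , 0.085, 0.09 , 0.095, 0.1  ])) [0.4685 0.055  0.0362] [0.4959 0.0878 0.2728]
[0.4825 0.0693 0.0755] [0.4685 0.055  0.07  ] [0.4955 0.0817 0.0778]
```

View pics/w3.png

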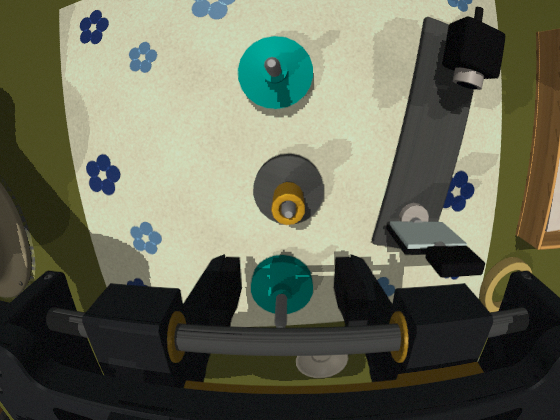

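The ferrule sits on the pin at (288,208), with its top at 75.5 mm against a nominal 75, so it is seated and released. Next is the mirror geometry: plate direction, lens and knob.

```bash
cat > geo.py <<'E'
from h import *
def geo(n,wr):
    c=np.load(n);p=c['p'];d=c['d'];P=(wcloud if wr else cloud)(c,d)
    hsv=cv2.cvtColor(p,cv2.COLOR_RGB2HSV)
    g=(P[...,0]>.55)&(P[...,0]<.71)&(P[...,1]>-.05)&(P[...,1]<.32)&(d>.05)
    m=g&(P[...,2]>.007)&(P[...,2]<.018)&(hsv[...,2]<110)&(hsv[...,1]<90)
    m=cv2.morphologyEx(m.astype(np.uint8),cv2.MORPH_OPEN,np.ones((3,3)))
    k,l,st,_=cv2.connectedComponentsWithStats(m);i=1+st[1:,4].argmax()
    s=P[l==i];(cx,cy),(w,h),a=cv2.minAreaRect((s[:,:2]*1e3).astype(np.float32))
    print(n,'plate z',np.median(s[:,2]),'c',cx,cy,'wh',w,h,'a',a)
    # long edges: lines through extreme points along axis
    t=np.radians(a if w>h else a+90);u=np.array([np.cos(t),np.sin(t)]);u*=np.sign(u[1]);v=np.array([-u[1],u[0]])
    A=s[:,:2]@u;B=s[:,:2]@v
    for sg in(1,-1):
        e=[]
        for lo in np.arange(A.min()+.01,A.max()-.01,.005):
            b=(A>lo)&(A<lo+.005)
            if b.sum()>3:e.append((lo+.0025,sg*(sg*B[b]).max()))
        e=np.array(e);k=np.ones(len(e),bool)
        for _ in range(6):
            f=np.polyfit(e[k,0],e[k,1],1);r=e[:,1]-np.polyval(f,e[:,0]);k=abs(r)<max(.0015,1.5*np.median(abs(r)))
        print('  edge',sg,'az',np.degrees(np.arctan2(u[1],u[0])+np.arctan(f[0])),'off',np.polyval(f,A.mean()),'n',k.sum(),len(e))
    q=P[g&(P[...,2]>.122)&(P[...,2]<.14)&(P[...,1]<.08)]
    if len(q)>20:
        (x,y),(w,h),a=cv2.minAreaRect((q[:,:2]*1e3).astype(np.float32))
        print('  knob',len(q),x,y,w,h,a,'z',np.median(q[:,2]))
    return P,p
if __name__=="__main__":
    for n,w in(("top0.npz",0),("w2.npz",1),("w3.npz",1)):geo(n,w)
E
python3 geo.py
```

```text
top0.npz plate z 0.012501510834814433 c 634.4131469726562 138.7830352783203 wh 211.47872924804688 69.73501586914062 a 79.30921173095703
  edge 1 az 78.91636649668914 off -0.5640562680948636 n 29 39
  edge -1 az 81.17043582266452 off -0.6287235087431011 n 24 39
  knob 71 615.0193481445312 39.279518127441406 11.500782012939453 38.27512741088867 87.15106964111328 z 0.13262825092159658
w2.npz plate z 0.013229762724080552 c 630.8614501953125 123.39630126953125 wh 248.9186248779297 70.95128631591797 a 79.31661224365234
  edge 1 az 79.2387861544372 off -0.5621395839369799 n 46 46
  edge -1 az 79.19399165966675 off -0.6313571019547077 n 31 46
  knob 987 614.5687866210938 39.82105255126953 12.704955101013184 40.04463577270508 89.62413024902344 z 0.13250854199028927
w3.npz plate z 0.013218892508323643 c 630.57080078125 122.71939086914062 wh 248.55014038085938 70.45854949951172 a 79.13851928710938
  edge 1 az 79.22500000586945 off -0.561405377964666 n 46 46
  edge -1 az 79.1858774825101 off -0.6306568142707879 n 31 46
  knob 907 615.0636596679688 39.92355728149414 40.69737243652344 12.566105842590332 0.09104996174573898 z 0.13243020184517149
```

Lens azimuth is 79.2°. The knob normal at rest measures about 89.5°, against 89.2° expected. Axis (0.6148,0.0399) and pin (0.4828,0.068) put the target normal at 123.6°, so θ ≈ 34.4°. I'll move above the knob with the jaws at -90.8° and check.

```bash
python3 -m crank '[[0.1,[0.5,-0.1,0.3],[0,0,-1.7]],[0.1,[1,-0.2,0.3],[0,0,-3.4]],[0.1,[1.6,-0.4,0.3],[0,0,-5.1]],[0.1,[2.1,-0.5,0.3],[0,0,-6.8]],[0.1,[2.65,-0.56,0.3],[0,0,-8.5]],[0.1,[2.65,-0.56,0.3],[0,0,-10.2]],[0.1,[2.65,-0.56,0.3],[0,0,-11.9]],[0.1,[2.65,-0.56,0.3],[0,0,-13.6]],[0.1,[2.65,-0.56,0.3],[0,0,-15.3]],[0.1,[2.65,-0.56,0.3],[0,0,-17]],[0.1,[2.65,-0.56,0.3],[0,0,-18.2]],[0.1,[2.65,-0.56,0.3],[0,0,-18.2]],[0.1,[2.65,-0.56,0.3],[0,0,-18.2]],[0.1,[2.65,-0.56,0.3],[0,0,-18.2]]]'
python3 - <<'E'
from rig import *
from geo import *
o=get_obs();c=get_calibration("wrist");p,d=read_camera("wrist");print(tool(o),o['width'],o['qpos'])
np.savez("w4.npz",p=p,d=d,**c);cv2.imwrite("pics/w4.png",p[:,:,::-1]);geo("w4.npz",1)
E
```

```text
clock: 9.65
tcp_pos: [0.6148, 0.0406, 0.1917]
tcp_rot: [-3.137, 0.018, 0.001]
force: [-0.1, -0.1, -0.3]
width: 0.552
(array([0.6148, 0.0406, 0.1917]), 'jaw az', np.float64(-90.64115859217452), 'z', array([-0.0006,  0.0047, -1.    ])) 0.5521366960685481 [-0.1258  0.5504  1.2696  0.0047  1.3228  1.455 ]
w4.npz plate z 0.013152111762683716 c 632.1023559570312 122.37995910644531 wh 249.44229125976562 69.52828979492188 a 79.10060119628906
  edge 1 az 79.24969006307892 off -0.5635121173372638 n 37 46
  edge -1 az 79.09717566962858 off -0.631837747528559 n 46 46
  knob 1018 615.9464721679688 39.32568359375 11.904699325561523 39.62046813964844 89.1987075805664 z 0.13296101258131116
```

View pics/w4.png

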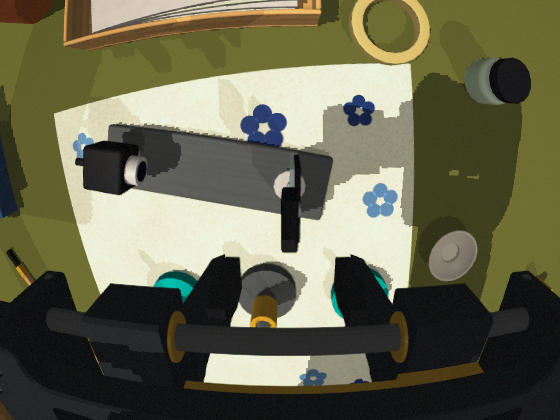

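Wrist view: the knob at (290,205) lies square between the jaws, and the ferrule is still on the pin at (264,310). I'll descend and grip.

```bash
python3 -m crank '[[0.1,[0.01,-0.01,-0.6],[0,0,0]],[0.1,[0.01,-0.01,-1.2],[0,0,0]],[0.1,[0.01,-0.01,-1.75],[0,0,0]],[0.1,[0.01,-0.01,-1.75],[0,0,0]],[0.1,[0.01,-0.01,-1.75],[0,0,0]],[-1,[0.01,-0.01,-1.75],[0,0,0]],[-1,[0.01,-0.01,-1.75],[0,0,0]],[-1,[0.01,-0.01,-1.75],[0,0,0]],[-1,[0.01,-0.01,-1.75],[0,0,0]],[-1,[0.01,-0.01,-1.75],[0,0,0]],[-1,[0.01,-0.01,-1.75],[0,0,0]],[-1,[0.01,-0.01,-1.75],[0,0,0]],[-1,[0.01,-0.01,-1.75],[0,0,0]]]'; python3 -c "
from rig import *;from h import *
o=get_obs();print(tool(o),o['force'],o['torque'],o['width'])"
```

```text
clock: 11.0
tcp_pos: [0.6155, 0.0397, 0.1047]
tcp_rot: [-3.138, 0.019, -0.0]
force: [-1.3, -3.9, 3.4]
width: 0.131
(array([0.6155, 0.0397, 0.1047]), 'jaw az', np.float64(-90.6759583949244), 'z', array([ 0.0001,  0.004 , -1.    ])) [-1.3069 -3.8719  3.3582] [-0.807   0.3454 -0.0009] 0.13112335266737582
```

```bash
python3 -m crank '[[-1,[0,0,0],[0,0,0.7]],[-1,[0,0,0],[0,0,1.4]],[-1,[0,0,0],[0,0,2.1]],[-1,[0,0,0],[0,0,2.8]],[-1,[0,0,0],[0,0,3.5]],[-1,[0,0,0],[0,0,4.2]],[-1,[0,0,0],[0,0,4.9]],[-1,[0,0,0],[0,0,5.6]],[-1,[0,0,0],[0,0,6.3]],[-1,[0,0,0],[0,0,6.86]],[-1,[0,0,0],[0,0,6.86]],[-1,[0,0,0],[0,0,6.86]],[-1,[0,0,0],[0,0,6.86]]]'
python3 - <<'E'
from rig import *
from geo import *
o=get_obs();print(tool(o),o['width'],o['force'],o['torque'])
for n in("wrist","top","side"):
    c=get_calibration(n);p,d=read_camera(n);f=n+"5.npz";np.savez(f,p=p,d=d,**c)
    P=(wcloud if n=="wrist" else cloud)(c,d)
    ma=(np.hypot(P[...,0]-.6152,P[...,1]-.0397)<.045)&(P[...,2]>.022)&(P[...,2]<.082)
    s=P[ma]
    print(n,len(s))
    # mirror plate orientation from points near the face plane; PCA of horizontal coords
    if len(s)>50:
        for lo,hi in((.05,.082),(.083,.09),(.108,.134)):
            t=P[(np.hypot(P[...,0]-.6152,P[...,1]-.0397)<.04)&(P[...,2]>lo)&(P[...,2]<hi)][:,:2]
            if len(t)<20:continue
            t=(t*1e3).astype(np.float32);l=cv2.fitLine(t,cv2.DIST_HUBER,0,.01,.01).ravel();print('  ',lo,len(t),'line az',np.degrees(np.arctan2(l[1],l[0])),l[2:])
    q=P[(np.hypot(P[...,0]-.4828,P[...,1]-.068)<.02)&(P[...,2]>.045)&(P[...,2]<.0785)]
    if len(q)>10:print('  ferrule',len(q),q.min(0),q.max(0))
im=np.load("side5.npz")['p'][150:300,180:360];im2=np.load("wrist5.npz")['p']
cv2.imwrite("pics/s5.png",np.hstack([cv2.resize(im,(400,333),interpolation=cv2.INTER_CUBIC),cv2.resize(im2,(400,333))])[:,:,::-1])
E
```

```text
clock: 12.3
tcp_pos: [0.6156, 0.0393, 0.1047]
tcp_rot: [-3.005, -0.905, 0.002]
force: [-1.3, -6.7, 1.3]
width: 0.131
(array([0.6156, 0.0393, 0.1047]), 'jaw az', np.float64(-56.4689208273936), 'z', array([-0.0019,  0.0028, -1.    ])) 0.13103964831556977 [-1.3178 -6.6856  1.2698] [-0.9233  0.1368 -0.0316]
wrist 982
   0.05 227 line az -29.766058 [644.2029  53.0608]
   0.083 622 line az 39.255108 [635.9102  46.2319]
   0.108 4097 line az -56.23316 [623.1265  44.239 ]
top 0
side 288
   0.05 158 line az 32.216957 [618.6227  31.5021]
   0.083 38 line az 33.301895 [617.7188  32.0147]
   0.108 161 line az -49.783928 [610.3458  30.1867]
  ferrule 135 [0.469  0.0522 0.045 ] [0.497  0.0783 0.0783]
```

View pics/s5.png

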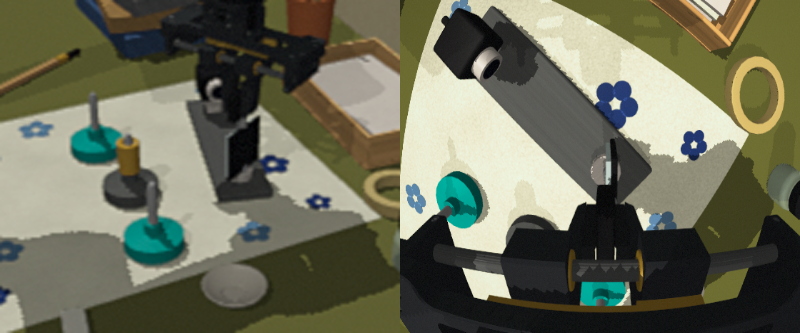

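Side crop: the ferrule is seated on the grey pin and the gripper is on the knob with the mirror turned. As an independent check I'll fit a plane to the visible mirror plate.

```bash
python3 - <<'E'
from geo import *
for n,w in(("side5.npz",0),("wrist5.npz",1)):
    c=np.load(n);P=(wcloud if w else cloud)(c,c['d'])
    az=np.radians(123.5);nv=np.array([np.cos(az),np.sin(az)]);tv=np.array([nv[1],-nv[0]])
    D=P[...,:2]-[.6152,.0396];a=D@nv;b=D@tv
    m=(abs(a)<.012)&(abs(b)<.036)&(P[...,2]>.03)&(P[...,2]<.088)
    for _ in range(5):
        f=np.polyfit(b[m],a[m],1,);r=a-np.polyval(f,b);m&=abs(r)<.003
    print(n,m.sum(),'normal az',123.5-(-1)*0+np.degrees(-np.arctan(f[0]))*-1,'off',f[1],'b range',b[m].min(),b[m].max(),'rms',r[m].std())
E
```

```text
side5.npz 259 normal az 122.57475776134618 off -0.008622477004945134 b range -0.033056349867137076 0.0346565582093939 rms 0.0011170352123716955
wrist5.npz 572 normal az 117.29452075621992 off -0.002088004426599422 b range 0.013130873125882743 0.03344367416892193 rms 0.0015922548942884534
```

The side fit gives 122.6°; the wrist fit covers too little of the plate to use. I'll run the same side fit on the initial rest image, where the normal should be 89.2°, to find its bias.

```bash
python3 - <<'E'
from geo import *
for n,A in(("side0.npz",89.2),("side5.npz",123.5)):
    c=np.load(n);P=cloud(c,c['d']);az=np.radians(A);nv=np.array([np.cos(az),np.sin(az)]);tv=np.array([nv[1],-nv[0]])
    D=P[...,:2]-[.6152,.0396];a=D@nv;b=D@tv
    for bl in(.036,.029):
        m=(a>-.016)&(a<.0)&(abs(b)<bl)&(P[...,2]>.045)&(P[...,2]<.082)
        for t in(.004,.003,.002,.002,.002):
            f=np.polyfit(b[m],a[m],1);r=a-np.polyval(f,b);m&=abs(r)<t
        print(n,bl,m.sum(),A+np.degrees(np.arctan(f[0])),f[1],r[m].std())
E
```

```text
side0.npz 0.036 200 89.21322276167248 -0.008030601453373839 0.0010581327794799433
side0.npz 0.029 169 89.0706812573129 -0.007980310286541848 0.0010663876739896551
side5.npz 0.036 158 122.94477278702216 -0.008870614582227319 0.0008780761153597664
side5.npz 0.029 134 123.3080161491134 -0.008896496496422044 0.0008558120231749197
```

The fit's bias at rest is nil. At the target it gives 122.9–123.3° and the jaw angle gives 123.5°, against the required 123.6°. That is within about 2–3 mm at the 28 mm ferrule, so I'm handing in.

```bash
python3 -m crank '[[-1,[0,0,0],[0,0,0.05]],[-1,[0,0,0],[0,0,0.05]],[-1,[0,0,0],[0,0,0.05]]]'; python3 -c "
from rig import *;from h import *
o=get_obs();print(tool(o),o['width'],o['force'],o['dq'])
print(close_job())"
```

```text
clock: 12.75
tcp_pos: [0.6156, 0.0393, 0.1047]
tcp_rot: [-3.003, -0.911, 0.002]
force: [-1.1, -4.3, 2.0]
width: 0.13
(array([0.6156, 0.0393, 0.1047]), 'jaw az', np.float64(-56.25217513698857), 'z', array([-0.0019,  0.0027, -1.    ])) 0.13013275089144508 [-1.086  -4.2922  1.9771] [-0.0013 -0.0003 -0.0001 -0.0028  0.0008 -0.002 ]
the job is handed in; nothing more can be done
None
```

The wide ferrule is fully down on the grey gauge pin and released. The mirror is turned about 34.5° from rest, and the gripper was still holding the knob steady at hand-in (12.75 s of the 64 s).

- **Ferrule:** its top measured 75.5 mm after release, against 75 mm when fully seated. It was still on the pin in the last side picture.
- **Mirror angle:** I worked out the needed mirror normal as 123.6° from the measured mirror axis, lens direction and pin position. I could not view the inspection camera's own picture, so this is indirect.
    - **Jaw angle:** it read 123.5° at first and 123.75° after a final 0.2° nudge.
    - **Side-camera fit:** it gave 122.9–123.3° before the nudge, slightly lower. The disagreement puts the line of sight within about 2–3 mm of the ferrule's centre.
    - **Wrist-camera fit:** it gave 117.3°. I set it aside because it saw only a short piece of the mirror plate, so that check did not agree.
- **Forces:** the highest I read was about 12 N, while pressing the ferrule onto its seat; it was about 5 N while holding the knob.
- **Other items:** the arm never went down near the narrow ferrule or the other items, and I read no unexpected contact forces. I did not re-measure their positions afterwards.

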